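# Screw the humidifier's filler cap home

## Task

The bedside humidifier's filler cap is sitting loose on top of its thread. Without lifting it off, turn it gently backwards (anticlockwise) until you feel it click down into the start of the thread, then screw it forwards (clockwise) until it is fully home on its seal, and let go. Never force the thread: it is thin plastic, so stop turning or pressing when it resists firmly, and leave the other things on the nightstand where they are.

Things in the scene. Friction and masses are not known exactly. Their poses are not given: they have to be found in the camera images.
- humidifier: Bedside humidifier, fixed: an upright white plastic drum 130 mm in diameter with a grey base band, its flat top 95 mm above its origin. Origin: centre of the underside, z up. A small grey mist nozzle (13 mm wide, 10 mm tall) stands on the flat top near its +x edge. The filler neck stands in the middle, under the cap.
- neck_base (a point): Foot of the filler neck: on the drum's axis, on the flat top, z up. The neck, 48 mm wide, has three equal threads. Where they start round the axis differs from unit to unit, is hidden by the cap and not told by any pose: feel for it. The neck sits in rubber: it gives 1 mm per 4 N pressed (3 mm at most) and 0.05 rad per 1 Nm. The thread is spoilt if cap and humidifier are forced together by 35 N.
- cap: Loose white plastic filler cap, about 80 g: round, 58 mm wide and 23 mm tall, with a straight grip bar across its top. Origin: centre of the skirt's lower rim, z up, x along the bar. Three lugs inside the skirt; 1.5 mm sideways play each way. At the start the lugs lie on the flat thread tops: origin 109 mm above the humidifier's; turned clockwise there, it jams.
- cap_rim (a point): Same point and axes as the cap's origin. Backed (anticlockwise from above) by 0.2 to 1.35 rad, the lugs come off the flats and the cap can drop 6.5 mm (origin at 102.5 mm) on to a sprung seal that bears 3 N before giving. It can drop over only some 0.17 rad of turn, then comes a hard stop. It needs its own weight or a light push to drop.
- seal_top (a point): Seal's top: fixed point on the drum's axis 122.5 mm above its origin. From the drop, the cap turns clockwise freely for 0.25 to 0.4 rad, is drawn 2.5 mm further down against the seal (3 N rising to 7 N) over 0.7 rad, and meets a hard stop: fully home, cap origin 100 mm above the humidifier's, where friction keeps it. Within 1 mm of this height counts as home.
- cap_bar (a point): Centre of the cap's grip bar, on the cap's axis, 35 mm above the cap's origin; axes as the cap's. The bar is 46 mm long (x), 12 mm wide (y) and 24 mm tall, from the cap's flat top 12 mm below this point to 12 mm above it.
- phone_stand: Silver aluminium phone stand, 75 x 70 mm foot, 100 mm tall, origin under its centre. Bystander.
- earbud_case: Mint-green earbud case, 62 x 50 x 26 mm. Bystander.
- glass_jar: Frosted glass jar with a metal lid, 66 mm across, 61 mm tall. Bystander.
- lotion: White lotion dispenser with a push top, 60 mm across, 157 mm tall. Bystander.
- coaster: White ceramic coaster, 94 mm across, 8 mm thick. Bystander.
- watch_puck: Grey round charging puck, 56 mm across, 9 mm thick. Bystander.
- lip_balm: Small upright lip balm tube, 18 mm across, 68 mm tall. Bystander.
Not all that is in view belongs to the job. Leave any brown or orange look-alike of the cap alone.

How it is judged:
By the outcome, as a careful person would: the job done as asked, in the order asked, and still so for the second after the job is handed in, with the robot touching nothing.
It also fails if it takes over 64 s, if anything falls off the work surface, if the arm or the gripper's body presses on something with over 40 N, if the wrist force passes 120 N, or if a joint passes its speed limit or range.

## Robot

A 7-joint arm with a two-finger parallel gripper is mounted at the origin on the work surface. World frame = base frame: x ahead of the robot, y to its left, z up, the work surface at z = 0. Lengths are in m, angles in rad, forces in N, time in s.
With the tool pointing down it reaches from about 0.4 to 0.85 m from the base axis. Payload 10.4 kg.
Tool frame: the origin (TCP) lies at the very end of the fingers, on their centre line; the grasp point (between the pads) lies 19 mm behind it; z points along the fingers, y is the line along which they close (so a half turn about z gives the same grasp; the last joint's range is limited). The gripper opens to 87 mm and grips with 3 to 60 N. Pads are 19 mm wide; open, the fingers measure 117 mm over their backs; the gripper's body (75 mm by 190 mm) begins 51 mm behind the grasp point.
Start: joints at [1.258, 0.332, -0.065, 1.46, 0.022, 1.35, -0.088], TCP at [0.179, -0.599, 0.223] pointing down, gripper open.
Joint ranges: [-2.6, 2.6], [-0.5, 2.12], [-1.47, 1.34], [0.16, 2.42], [-1.27, 4.41], [0.06, 2.06], [-2.6, 2.6]. Speed limits (rad/s): [2.22, 2.22, 2.79, 2.79, 3.14, 3.14, 3.14].

## Interface

Orientations are given as a unit quaternion [x, y, z, w].
In Python, from bench import * gives the robot as it stands.
- The arm moves only by the tool step_arm, never from a script. Its arguments are lists of equal length, an entry for each row: "delta_pos": the shift along the world's x, y, z in units of 25 mm (1.0 is 25 mm), a list of three; "turn": the turn about the world's z in units of 0.12 rad (1.0 is 0.12 rad). In form: {"delta_pos": [[tx, ty, tz], ...], "turn": [turn, ...]}. A call has 1 to 12 rows; each row shifts and turns the commanded pose from where the row before left it; what a row does not reach is not made up. A row lasts 1/10 s, in which the tool goes at most 50 mm and 8.59 degrees, less where a joint would pass 70% of its speed; a pose out of reach is approached as far as the arm can. A call with a number of a shift or a turn outside -1 to 1 is refused whole. A call with a gripper value outside its range is refused whole. "grip" is the closure, from 0 (fully open) to 1 (shut), set as the call begins (left out, the last holds). The fingers move at their own pace and stop on an object; "newtons" is the grip in N (left out, the last holds). Time passes only in rows, so rows that do not move let the fingers close. It gives the time, the measured TCP pose, the force, the opening and the grip force at its end, in the units of the state.
- read_state(): the state, without advancing time (a new reading comes with each control period).
- camera(name): name is "scene" or "top" or "wrist"; returns a dict with "image" (420x560x3 uint8, red, green, blue), "z_map" (420x560 float32, m along the optical axis (not along the pixel's ray), 0 where there is no reading), "mtx" (3x3 intrinsics, pixels), "view" (4x4, takes a point from world to camera coordinates). Camera axes: x right, y up, looking along -z (the intrinsics and any distortion apply to the point x, -y, -z); pixel columns grow to the right and rows downward; lengths in m; the calibration is good to about 2 mm. A picture is of the moment at which its call begins.
- close_job(): hands the job in; it is judged then, once.
The state is a dict: "time": time; "joint_positions": joint angles; "joint_vel": joint speeds; "joint_torque": joint torques, N m; "ee_pos": TCP position; "eef_rot": TCP orientation; "ft_force": force on the tool from outside, world axes, zero at the start; "torque": the same for the moment, N m; "width": finger opening in m; "grip_force": force on a finger pad.
Only numpy, scipy, OpenCV 4.12 (cv2) and the standard library are available. Lean on these libraries where they do the work, as an engineer would, in place of code of your own. Each camera call takes 0.05 s, during which the arm holds its last target. There are 200 camera calls.

## Working session

There is one attempt and no reset: what is moved stays moved. The work goes in short steps, Python scripts to look and compute and a tool call to move; the robot and the scene stay as the last step left them, time stands still between calls to the robot, and variables do not carry over. Pictures are saved under pics/ and viewed, at most 10 in all, crops included, and the job is handed in when it is done.

Besides the shell and the picture viewer there is one more tool, called after "Request:" by a JSON object that holds its "name" and its "arguments", one argument or row to a line. step_arm: Moves the arm, as the interface text tells. Shifts and turns lie within -1 to 1; 1 stands for 25 mm of shift or 0.12 rad of turn. Its arguments: {"type":"object","properties":{"delta_pos":{"type":"array"},"turn":{"type":"array"},"grip":{"type":"number"},"newtons":{"type":"number"}},"required":["delta_pos","turn"]}

```bash
mkdir -p pics
cat > h.py <<'E'
from bench import *
import numpy as np, cv2
def save(c,n): cv2.imwrite('pics/'+n,cv2.cvtColor(c['image'],cv2.COLOR_RGB2BGR))
def pts(c):
    z=c['z_map'];K=c['mtx'];v,u=np.indices(z.shape)
    P=np.stack([(u-K[0,2])/K[0,0]*z,-(v-K[1,2])/K[1,1]*z,-z,np.ones_like(z)],-1)
    return (P@np.linalg.inv(c['view']).T)[...,:3]
E
python3 - <<'E'
from h import *
a=camera('top');b=camera('scene');save(a,'top.png');save(b,'scene.png')
np.savez('a.npz',**a);np.savez('b.npz',**b)
s=read_state();print({k:np.round(v,3) for k,v in s.items()})
print(a['view'].round(3))
E
```

```text
{'time': np.float64(0.1), 'joint_positions': array([ 1.258,  0.333, -0.065,  1.461,  0.022,  1.35 , -0.088]), 'joint_vel': array([-0.001, -0.001, -0.002, -0.002,  0.001,  0.   ,  0.001]), 'joint_torque': array([ 2.0000e-03, -6.2454e+01,  2.5000e-02, -3.9072e+01, -6.1000e-02,
        3.7000e-02,  0.0000e+00]), 'ee_pos': array([ 0.179, -0.599,  0.222]), 'eef_rot': array([ 0.99 ,  0.144, -0.   , -0.001]), 'ft_force': array([-0.952,  0.482, -0.144]), 'torque': array([-0.012,  0.049,  0.008]), 'grip_force': np.float64(0.0), 'width': np.float64(0.087)}
[[-0.023 -1.    -0.011 -0.013]
 [ 0.996 -0.024  0.083 -0.563]
 [-0.083 -0.009  0.997 -1.129]
 [ 0.     0.     0.     1.   ]]
```

View pics/top.png

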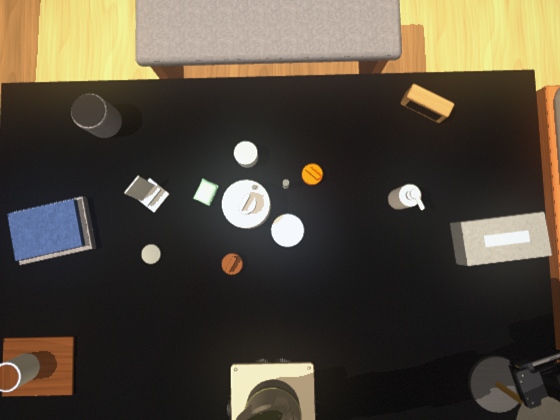

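View pics/scene.png

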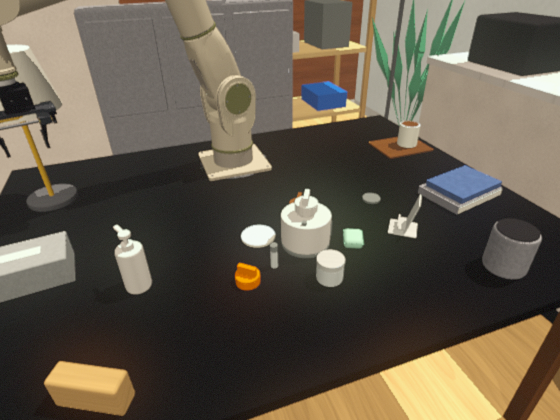

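The top view shows the humidifier drum at (246,204), with the cap's bar near (250,203) and its nozzle at about (254,188). The lip balm (285,183), coaster (287,230), jar (246,153) and earbud case (206,191) stand around it. Next I measure the drum, the bar and the nozzle from depth.

Run:
```python
from h import *
for n in 'ab':
    c=np.load(n+'.npz');P=pts(c)
    if n=='a': c0=np.median(P[195:213,238:262].reshape(-1,3),0)[:2];print(c0)
    near=np.hypot(P[...,0]-c0[0],P[...,1]-c0[1])<.11
    print(n,np.histogram(P[near][:,2],bins=np.arange(0,.18,.01))[0])
    for lo,hi in((.088,.1),(.125,.138),(.147,.165)):
        Q=P[near&(P[...,2]>lo)&(P[...,2]<hi)]
        if len(Q)<5: continue
        r=cv2.minAreaRect((Q[:,:2]*1000).astype(np.float32)); print(lo,len(Q),Q.mean(0).round(4),np.round(r[0],1),np.round(r[1],1),r[2], cv2.minEnclosingCircle((Q[:,:2]*1000).astype(np.float32)))
c=np.load('a.npz')
cv2.imwrite('pics/crop.png',cv2.cvtColor(cv2.resize(c['image'][170:240,205:305],None,fx=7,fy=7,interpolation=cv2.INTER_CUBIC),cv2.COLOR_RGB2BGR))
```

```text
[0.55458543 0.04478536]
a [1423   67   11   10    8   14   12    8   20 1354   29    7   52  259
    6   89    1]
0.088 1365 [0.5563 0.0587 0.0949] [558.7  59.4] [126.5 127. ] 88.96385192871094 ((558.461181640625, 59.408145904541016), 64.86712646484375)
0.125 305 [0.5573 0.0588 0.1318] [557.8  59.6] [57.1 54.7] 88.2905044555664 ((558.0787963867188, 59.3843879699707), 29.359180450439453)
0.147 91 [0.5579 0.0592 0.1556] [557.9  59.4] [11.7 45.3] 60.76217269897461 ((558.09716796875, 59.75737380981445), 22.7742919921875)
b [562 130 142 153 154 151 171 159 162 814  40  73 114 156  23  53   0]
0.088 849 [0.5782 0.0514 0.0936] [565.9  55.5] [127.  117.6] 63.62538528442383 ((561.5435180664062, 57.63627624511719), 66.09402465820312)
0.125 221 [0.5668 0.056  0.1305] [562.   57.4] [58.  56.7] 69.84717559814453 ((560.7681274414062, 59.90605163574219), 31.093582153320312)
0.147 61 [0.5647 0.0566 0.1535] [561.5  57.8] [11.7 48.8] 59.39286804199219 ((562.5155639648438, 59.448211669921875), 24.591711044311523)
```

View pics/crop.png

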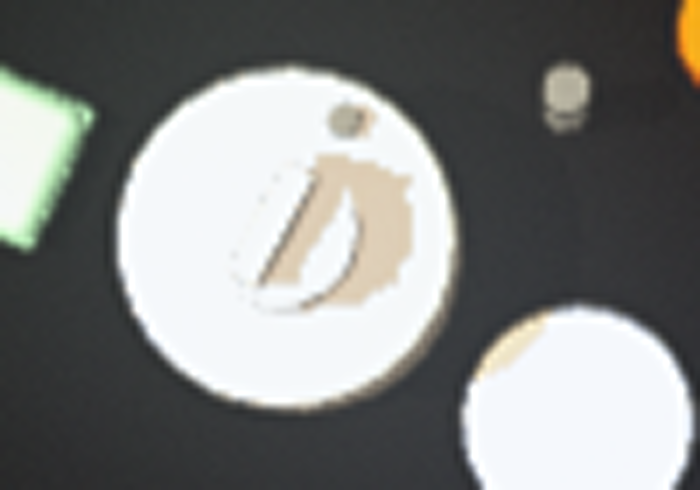

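The crop shows the bar running from lower-left (265,285) to upper-right (345,180), so its yaw is about −29.5°. The nozzle is at (347,120), clear of the bar. The centre is near (0.559, 0.059), so I'll move over it and turn about −46°.

Request:
{"name": "step_arm", "arguments": {
  "delta_pos": [
    [0.8,0.7,0],
    [0.8,0.7,0],
    [0.8,0.7,0],
    [0.8,0.7,0],
    [0.8,0.7,0],
    [0.8,0.7,0],
    [0.8,0.7,0],
    [0.8,0.7,0],
    [0.8,0.7,0],
    [0.8,0.7,0],
    [0.8,0.7,0],
    [0.8,0.7,0]
  ],
  "turn": [-0.3,-0.3,-0.3,-0.3,-0.3,-0.3,-0.3,-0.3,-0.3,-0.3,-0.3,-0.3],
  "grip": 0
}}

```text
time: 1.3
ee_pos: [0.4191, -0.388, 0.2222]
eef_rot: [0.997, -0.072, -0.0, -0.0]
ft_force: [0.2, -0.9, -1.0]
width: 0.0866
grip_force: 0.0
```

Request:
{"name": "step_arm", "arguments": {
  "delta_pos": [
    [0.35,0.95,0],
    [0.35,0.95,0],
    [0.35,0.95,0],
    [0.35,0.95,0],
    [0.35,0.95,0],
    [0.35,0.95,0],
    [0.35,0.95,0],
    [0.35,0.95,0],
    [0.35,0.95,0],
    [0.35,0.95,0],
    [0.35,0.95,0],
    [0.35,0.95,0]
  ],
  "turn": [-0.25,-0.25,-0.25,-0.25,-0.25,-0.25,-0.25,-0.25,-0.25,-0.25,-0.25,-0.25]
}}

```text
time: 2.5
ee_pos: [0.5237, -0.103, 0.2223]
eef_rot: [0.968, -0.249, -0.0, 0.0]
ft_force: [0.0, -0.8, 0.0]
width: 0.087
grip_force: 0.0
```

Run:
```python
from h import *
s=read_state();print({k:np.round(v,3) for k,v in s.items()})
```

```text
{'time': np.float64(2.5), 'joint_positions': array([ 0.487,  0.159, -0.418,  1.685,  0.067,  1.312, -2.018]), 'joint_vel': array([-0.336,  0.095, -0.169, -0.092,  0.065,  0.016, -0.807]), 'joint_torque': array([ 2.6100e+00, -4.8857e+01, -1.6480e+00, -3.8039e+01, -1.6100e-01,
       -3.9000e-02,  1.7070e+00]), 'ee_pos': array([ 0.524, -0.103,  0.222]), 'eef_rot': array([ 0.968, -0.249, -0.   ,  0.   ]), 'ft_force': array([ 0.031, -0.787,  0.045]), 'torque': array([ 0.078,  0.011, -0.041]), 'grip_force': np.float64(0.0), 'width': np.float64(0.087)}
```

Request:
{"name": "step_arm", "arguments": {
  "delta_pos": [
    [0.1,0.5,0],
    [0.1,0.5,0],
    [0.1,0.5,0],
    [0.1,0.5,0],
    [0.1,0.5,0],
    [0.1,0.5,0],
    [0.1,0.5,0],
    [0.1,0.5,0],
    [0.1,0.5,0],
    [0.1,0.5,0],
    [0.2,0.7,0],
    [0.2,0.8,0]
  ],
  "turn": [1,1,1,1,1,1,1,1,1,1,1,1]
}}

```text
time: 3.7
ee_pos: [0.5586, 0.0586, 0.2223]
eef_rot: [0.891, 0.454, -0.0, 0.0]
ft_force: [0.3, -0.2, 0.2]
width: 0.0869
grip_force: 0.0
```

Request:
{"name": "step_arm", "arguments": {
  "delta_pos": [
    [0,0,0],
    [0,0,0],
    [0,0,0],
    [0,0,0],
    [0,0,0],
    [0,0,0],
    [0,0,0],
    [0,0,0],
    [0,0,0],
    [0,0,0],
    [0,0,0],
    [0,0,0]
  ],
  "turn": [1,1,1,1,1,1,1,1,1,1,1,1]
}}

```text
time: 4.9
ee_pos: [0.5584, 0.0584, 0.2222]
eef_rot: [0.37, 0.929, -0.0, -0.0]
ft_force: [-0.3, 0.9, 0.3]
width: 0.0871
grip_force: 0.0
```

Request:
{"name": "step_arm", "arguments": {
  "delta_pos": [
    [0,0,0],
    [0,0,0],
    [0,0,0],
    [0,0,0]
  ],
  "turn": [1,1,0.1,0]
}}

```text
time: 5.3
ee_pos: [0.5585, 0.0584, 0.2223]
eef_rot: [0.255, 0.967, 0.0, -0.0]
ft_force: [-0.0, -0.1, 0.2]
width: 0.0871
grip_force: 0.0
```

Run:
```python
from h import *
s=read_state();print(s['joint_positions'].round(3),s['ee_pos'],s['eef_rot'])
c=camera('wrist');save(c,'w1.png');P=pts(c)
near=np.hypot(P[...,0]-.559,P[...,1]-.059)<.11
for lo,hi in((.088,.1),(.125,.138),(.147,.165)):
    Q=P[near&(P[...,2]>lo)&(P[...,2]<hi)&(c['z_map']>0)]
    if len(Q)<5: continue
    r=cv2.minAreaRect((Q[:,:2]*1000).astype(np.float32)); print(lo,len(Q),Q.mean(0).round(4),np.round(r[0],1),np.round(r[1],1),r[2], cv2.minEnclosingCircle((Q[:,:2]*1000).astype(np.float32)))
q=s['eef_rot'];print('tool y deg',np.degrees(2*np.arctan2(q[1],q[0]))-90)
```

```text
[ 0.553  0.309 -0.888  1.596  0.243  1.353  0.692] [0.55848645 0.05839786 0.22230161] [ 2.54558029e-01  9.67057468e-01  1.00973943e-05 -2.52362329e-04]
0.088 11347 [0.5496 0.0647 0.0954] [557.3  60.2] [127.9 127.6] 15.879902839660645 ((557.8130493164062, 59.976829528808594), 64.82784271240234)
0.125 3271 [0.5553 0.0613 0.1322] [557.2  60.4] [57.2 56.8] 60.17960739135742 ((557.7819213867188, 60.19233703613281), 29.426799774169922)
0.147 1070 [0.5564 0.061  0.1559] [557.8  60.3] [11.7 46. ] 60.48134994506836 ((557.596923828125, 59.92894744873047), 23.220251083374023)
tool y deg 60.50520322975129
```

View pics/w1.png

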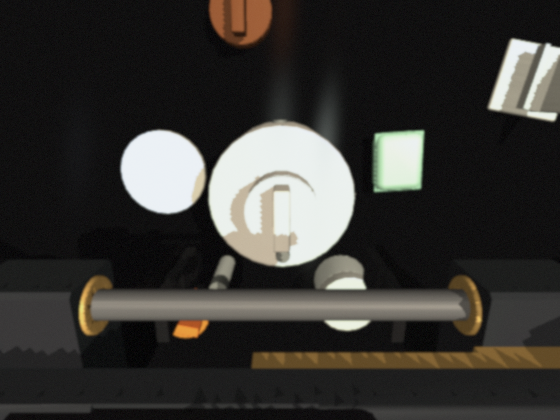

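The wrist view shows the bar, from (282,188) to (282,258), parallel to the fingers. I descend over it with a small y correction.

Request:
{"name": "step_arm", "arguments": {
  "delta_pos": [
    [0,0.05,-0.7],
    [0,0,-0.7],
    [0,0,-0.7],
    [0,0,-0.5],
    [0,0,-0.5],
    [0,0,-0.2],
    [0,0,-0.2],
    [0,0,0]
  ],
  "turn": [0,0,0,0,0,0,0,0]
}}

```text
time: 6.15
ee_pos: [0.5585, 0.0598, 0.1348]
eef_rot: [0.253, 0.967, 0.0, -0.0]
ft_force: [0.8, -0.3, 0.5]
width: 0.087
grip_force: 0.0
```

Request:
{"name": "step_arm", "arguments": {
  "delta_pos": [
    [0,0,0],
    [0,0,0],
    [0,0,0],
    [0,0,0],
    [0,0,0],
    [0,0,0],
    [0,0,0],
    [0,0,0],
    [0,0,0],
    [0,0,0]
  ],
  "turn": [0,0,0,0,0,0,0,0,0,0],
  "grip": 1,
  "newtons": 15
}}

```text
time: 7.15
ee_pos: [0.5586, 0.0598, 0.1351]
eef_rot: [0.253, 0.967, 0.0, -0.0]
ft_force: [0.3, -0.1, -0.7]
width: 0.0151
grip_force: 0.0
```

```bash
cat > st.py <<'E'
from h import *
s=read_state();q=s['eef_rot'];y=np.degrees(2*np.arctan2(q[1],q[0]))-90
print('t',s['time'],'pos',s['ee_pos'].round(4),'yaw rad',round(np.radians(y),3),'F',s['ft_force'].round(2),'M',s['torque'].round(3),'w',round(float(s['width']),4),'g',s['grip_force'],'j7',s['joint_positions'][6].round(3))
E
python3 st.py
```

```text
t 7.15 pos [0.5586 0.0598 0.1351] yaw rad 1.059 F [ 0.33 -0.1  -0.71] M [ 0.061 -0.224 -0.038] w 0.0151 g 0.0 j7 0.642
```

Request:
{"name": "step_arm", "arguments": {
  "delta_pos": [
    [0,0,0],
    [0,0,0],
    [0,0,0]
  ],
  "turn": [0,0,0]
}}

```text
time: 7.45
ee_pos: [0.5586, 0.0598, 0.1351]
eef_rot: [0.253, 0.967, 0.0, 0.0]
ft_force: [-0.3, 0.1, 0.3]
width: 0.0124
grip_force: 15.0
```

Request:
{"name": "step_arm", "arguments": {
  "delta_pos": [
    [0,0,-0.02],
    [0,0,0]
  ],
  "turn": [0,0]
}}

```text
time: 7.65
ee_pos: [0.5587, 0.0598, 0.1346]
eef_rot: [0.253, 0.967, 0.0, 0.0]
ft_force: [-0.5, 0.5, 2.1]
width: 0.0121
grip_force: 15.0
```

```bash
python3 st.py
```

```text
t 7.65 pos [0.5587 0.0598 0.1346] yaw rad 1.059 F [-0.53  0.54  2.08] M [0.027 0.028 0.024] w 0.0121 g 14.997699111700058 j7 0.641
```

Request:
{"name": "step_arm", "arguments": {
  "delta_pos": [
    [0,0,-0.01],
    [0,0,0],
    [0,0,0],
    [0,0,0]
  ],
  "turn": [0.5,0.5,0.5,0]
}}

```text
time: 8.05
ee_pos: [0.5588, 0.0599, 0.1345]
eef_rot: [0.165, 0.986, 0.0, 0.0]
ft_force: [-0.0, 0.1, 1.8]
width: 0.0119
grip_force: 15.0
```

```bash
python3 st.py
```

```text
t 8.05 pos [0.5588 0.0599 0.1345] yaw rad 1.24 F [-0.03  0.09  1.81] M [ 0.039 -0.171  0.054] w 0.0119 g 14.998085796833038 j7 0.81
```

Request:
{"name": "step_arm", "arguments": {
  "delta_pos": [
    [0,0,0],
    [0,0,0]
  ],
  "turn": [0.5,0]
}}

```text
time: 8.25
ee_pos: [0.5588, 0.0598, 0.1345]
eef_rot: [0.136, 0.991, 0.0, 0.0]
ft_force: [-0.5, -0.2, 2.1]
width: 0.0118
grip_force: 15.0
```

Request:
{"name": "step_arm", "arguments": {
  "delta_pos": [
    [0,0,0],
    [0,0,0]
  ],
  "turn": [0.5,0]
}}

```text
time: 8.45
ee_pos: [0.5587, 0.0598, 0.1344]
eef_rot: [0.106, 0.994, 0.0, 0.0]
ft_force: [0.2, -0.3, 1.9]
width: 0.0119
grip_force: 15.0
```

```bash
python3 st.py
```

```text
t 8.45 pos [0.5587 0.0598 0.1344] yaw rad 1.358 F [ 0.16 -0.34  1.91] M [ 0.071 -0.149  0.008] w 0.0119 g 14.997620433568954 j7 0.919
```

Request:
{"name": "step_arm", "arguments": {
  "delta_pos": [
    [0,0,0],
    [0,0,0]
  ],
  "turn": [0.5,0]
}}

```text
time: 8.65
ee_pos: [0.5587, 0.0598, 0.1344]
eef_rot: [0.077, 0.997, 0.0, 0.0]
ft_force: [0.2, 0.6, 2.6]
width: 0.0114
grip_force: 15.0
```

Request:
{"name": "step_arm", "arguments": {
  "delta_pos": [
    [0,0,0],
    [0,0,0]
  ],
  "turn": [0.5,0]
}}

```text
time: 8.85
ee_pos: [0.5587, 0.0598, 0.1344]
eef_rot: [0.047, 0.999, 0.0, 0.0]
ft_force: [0.9, 0.9, 2.2]
width: 0.0116
grip_force: 15.0
```

Request:
{"name": "step_arm", "arguments": {
  "delta_pos": [
    [0,0,0],
    [0,0,0]
  ],
  "turn": [0.5,0]
}}

```text
time: 9.05
ee_pos: [0.5587, 0.0598, 0.1343]
eef_rot: [0.017, 1.0, 0.0, -0.0]
ft_force: [0.3, -0.5, 3.2]
width: 0.0118
grip_force: 15.0
```

Request:
{"name": "step_arm", "arguments": {
  "delta_pos": [
    [0,0,0],
    [0,0,0]
  ],
  "turn": [0.5,0]
}}

```text
time: 9.25
ee_pos: [0.5587, 0.0598, 0.1344]
eef_rot: [-0.013, 1.0, 0.0, 0.0]
ft_force: [0.4, -0.5, 2.7]
width: 0.0118
grip_force: 15.0
```

Request:
{"name": "step_arm", "arguments": {
  "delta_pos": [
    [0,0,0],
    [0,0,0]
  ],
  "turn": [0.5,0]
}}

```text
time: 9.45
ee_pos: [0.5586, 0.0598, 0.1343]
eef_rot: [-0.043, 0.999, 0.0, -0.0]
ft_force: [-0.2, -1.0, 2.5]
width: 0.0118
grip_force: 15.0
```

Request:
{"name": "step_arm", "arguments": {
  "delta_pos": [
    [0,0,0],
    [0,0,0]
  ],
  "turn": [0.5,0]
}}

```text
time: 9.65
ee_pos: [0.5586, 0.0598, 0.1343]
eef_rot: [-0.073, 0.997, 0.0, -0.0]
ft_force: [0.8, -1.0, 2.1]
width: 0.012
grip_force: 15.0
```

```bash
python3 st.py
```

```text
t 9.65 pos [0.5586 0.0598 0.1343] yaw rad 1.716 F [ 0.81 -1.04  2.12] M [ 0.091 -0.133  0.024] w 0.012 g 14.99751091003418 j7 1.251
```

Request:
{"name": "step_arm", "arguments": {
  "delta_pos": [
    [0,0,0],
    [0,0,0]
  ],
  "turn": [0.5,0]
}}

```text
time: 9.85
ee_pos: [0.5586, 0.0598, 0.1343]
eef_rot: [-0.103, 0.995, 0.0, -0.0]
ft_force: [0.1, 0.3, 1.5]
width: 0.0122
grip_force: 15.0
```

Request:
{"name": "step_arm", "arguments": {
  "delta_pos": [
    [0,0,0],
    [0,0,0]
  ],
  "turn": [0.5,0]
}}

```text
time: 10.05
ee_pos: [0.5584, 0.0597, 0.134]
eef_rot: [-0.132, 0.991, 0.0, -0.0]
ft_force: [1.1, 0.4, -0.8]
width: 0.0118
grip_force: 15.0
```

Fz fell from +2 N to −0.8 N, so the lugs are off the flats. I'll ease a touch further round and lower the cap.

Request:
{"name": "step_arm", "arguments": {
  "delta_pos": [
    [0,0,-0.04],
    [0,0,-0.04],
    [0,0,0]
  ],
  "turn": [0.3,0,0]
}}

```text
time: 10.35
ee_pos: [0.5583, 0.0597, 0.1319]
eef_rot: [-0.15, 0.989, 0.0, -0.0]
ft_force: [-0.5, 0.4, -1.2]
width: 0.0118
grip_force: 15.0
```

Request:
{"name": "step_arm", "arguments": {
  "delta_pos": [
    [0,0,-0.04],
    [0,0,-0.04],
    [0,0,0]
  ],
  "turn": [0,0,0]
}}

```text
time: 10.65
ee_pos: [0.5585, 0.0598, 0.1302]
eef_rot: [-0.151, 0.989, 0.0, -0.0]
ft_force: [-0.6, -0.3, -0.8]
width: 0.0118
grip_force: 15.0
```

```bash
python3 st.py
```

```text
t 10.65 pos [0.5585 0.0598 0.1302] yaw rad 1.874 F [-0.64 -0.35 -0.78] M [ 0.095 -0.123 -0.003] w 0.0118 g 14.99662533402443 j7 1.394
```

Request:
{"name": "step_arm", "arguments": {
  "delta_pos": [
    [0,0,-0.04],
    [0,0,-0.02],
    [0,0,0]
  ],
  "turn": [0,0,0]
}}

```text
time: 10.95
ee_pos: [0.5586, 0.0598, 0.1288]
eef_rot: [-0.151, 0.988, 0.0, -0.0]
ft_force: [0.1, -0.4, -1.7]
width: 0.0121
grip_force: 15.0
```

Request:
{"name": "step_arm", "arguments": {
  "delta_pos": [
    [0,0,-0.015],
    [0,0,0]
  ],
  "turn": [0,0]
}}

```text
time: 11.15
ee_pos: [0.5587, 0.0598, 0.1286]
eef_rot: [-0.151, 0.988, 0.0, 0.0]
ft_force: [-1.2, -0.2, 1.9]
width: 0.012
grip_force: 15.0
```

```bash
python3 st.py
```

```text
t 11.15 pos [0.5587 0.0598 0.1286] yaw rad 1.875 F [-1.16 -0.22  1.93] M [ 0.108  0.136 -0.077] w 0.012 g 14.998233765363693 j7 1.393
```

It is seated on the seal, 6.5 mm down. Now clockwise.

Request:
{"name": "step_arm", "arguments": {
  "delta_pos": [
    [0,0,0],
    [0,0,0],
    [0,0,0],
    [0,0,0],
    [0,0,0]
  ],
  "turn": [-0.5,-0.5,-0.5,-0.5,0]
}}

```text
time: 11.65
ee_pos: [0.5589, 0.0599, 0.1287]
eef_rot: [-0.032, 0.999, 0.0, 0.0]
ft_force: [0.4, -1.2, 1.7]
width: 0.0121
grip_force: 15.0
```

```bash
python3 st.py
```

```text
t 11.65 pos [0.5589 0.0599 0.1287] yaw rad 1.634 F [ 0.41 -1.16  1.69] M [ 0.132 -0.175 -0.021] w 0.0121 g 14.998950362205505 j7 1.172
```

Request:
{"name": "step_arm", "arguments": {
  "delta_pos": [
    [0,0,0],
    [0,0,0],
    [0,0,0]
  ],
  "turn": [-0.5,-0.5,0]
}}

```text
time: 11.95
ee_pos: [0.5588, 0.0599, 0.1286]
eef_rot: [0.028, 1.0, 0.0, 0.0]
ft_force: [0.0, 0.8, 1.2]
width: 0.0119
grip_force: 15.0
```

```bash
python3 st.py
```

```text
t 11.95 pos [0.5588 0.0599 0.1286] yaw rad 1.516 F [0.   0.82 1.15] M [ 0.138 -0.202  0.013] w 0.0119 g 14.998868554830551 j7 1.062
```

Request:
{"name": "step_arm", "arguments": {
  "delta_pos": [
    [0,0,0],
    [0,0,0],
    [0,0,0]
  ],
  "turn": [-0.5,-0.5,0]
}}

```text
time: 12.25
ee_pos: [0.5586, 0.0598, 0.1283]
eef_rot: [0.087, 0.996, -0.0, -0.0]
ft_force: [0.4, 0.7, -1.0]
width: 0.0115
grip_force: 15.0
```

```bash
python3 st.py
```

```text
t 12.25 pos [0.5586 0.0598 0.1283] yaw rad 1.397 F [ 0.37  0.74 -1.03] M [ 0.123 -0.226 -0.012] w 0.0115 g 14.99848186969757 j7 0.952
```

Request:
{"name": "step_arm", "arguments": {
  "delta_pos": [
    [0,0,-0.008],
    [0,0,-0.008],
    [0,0,0]
  ],
  "turn": [-0.5,-0.5,0]
}}

```text
time: 12.55
ee_pos: [0.5585, 0.0598, 0.1279]
eef_rot: [0.146, 0.989, -0.0, -0.0]
ft_force: [-0.9, -0.4, -1.1]
width: 0.0121
grip_force: 15.0
```

```bash
python3 st.py
```

```text
t 12.55 pos [0.5585 0.0598 0.1279] yaw rad 1.277 F [-0.95 -0.42 -1.13] M [ 0.063 -0.17   0.004] w 0.0121 g 14.998551607131958 j7 0.841
```

Request:
{"name": "step_arm", "arguments": {
  "delta_pos": [
    [0,0,-0.009],
    [0,0,-0.009],
    [0,0,0]
  ],
  "turn": [-0.5,-0.5,0]
}}

```text
time: 12.85
ee_pos: [0.5586, 0.0598, 0.1275]
eef_rot: [0.205, 0.979, -0.0, -0.0]
ft_force: [0.7, -0.3, -1.1]
width: 0.012
grip_force: 15.0
```

```bash
python3 st.py
```

```text
t 12.85 pos [0.5586 0.0598 0.1275] yaw rad 1.158 F [ 0.74 -0.31 -1.11] M [-0.009 -0.262 -0.008] w 0.012 g 14.998735338449478 j7 0.73
```

Request:
{"name": "step_arm", "arguments": {
  "delta_pos": [
    [0,0,-0.009],
    [0,0,-0.009],
    [0,0,0]
  ],
  "turn": [-0.5,-0.5,0]
}}

```text
time: 13.15
ee_pos: [0.5585, 0.0598, 0.127]
eef_rot: [0.263, 0.965, -0.0, -0.0]
ft_force: [0.1, -0.5, -1.7]
width: 0.0122
grip_force: 15.0
```

```bash
python3 st.py
```

```text
t 13.15 pos [0.5585 0.0598 0.127 ] yaw rad 1.038 F [ 0.06 -0.5  -1.73] M [ 0.02  -0.223 -0.026] w 0.0122 g 14.998759925365448 j7 0.618
```

Request:
{"name": "step_arm", "arguments": {
  "delta_pos": [
    [0,0,-0.009],
    [0,0,-0.009],
    [0,0,0]
  ],
  "turn": [-0.5,-0.5,0]
}}

```text
time: 13.45
ee_pos: [0.5586, 0.0598, 0.1266]
eef_rot: [0.321, 0.947, -0.0, -0.0]
ft_force: [-0.9, 0.7, -1.8]
width: 0.0118
grip_force: 15.0
```

```bash
python3 st.py
```

```text
t 13.45 pos [0.5586 0.0598 0.1266] yaw rad 0.918 F [-0.94  0.73 -1.83] M [ 0.057 -0.302 -0.   ] w 0.0118 g 14.999223947525024 j7 0.505
```

Request:
{"name": "step_arm", "arguments": {
  "delta_pos": [
    [0,0,-0.009],
    [0,0,0]
  ],
  "turn": [-0.5,0]
}}

```text
time: 13.65
ee_pos: [0.5586, 0.0598, 0.1264]
eef_rot: [0.349, 0.937, 0.0, -0.0]
ft_force: [1.0, -0.2, -1.6]
width: 0.0114
grip_force: 15.0
```

```bash
python3 st.py
```

```text
t 13.65 pos [0.5586 0.0598 0.1264] yaw rad 0.858 F [ 0.96 -0.18 -1.57] M [ 0.016 -0.263 -0.018] w 0.0114 g 14.999755471944809 j7 0.449
```

Request:
{"name": "step_arm", "arguments": {
  "delta_pos": [
    [0,0,-0.009],
    [0,0,0]
  ],
  "turn": [-0.5,0]
}}

```text
time: 13.85
ee_pos: [0.5586, 0.0598, 0.1263]
eef_rot: [0.377, 0.926, -0.0, 0.0]
ft_force: [-0.3, -0.2, -0.6]
width: 0.012
grip_force: 15.2
```

```bash
python3 st.py
```

```text
t 13.85 pos [0.5586 0.0598 0.1263] yaw rad 0.798 F [-0.27 -0.18 -0.62] M [-0.099 -0.116  0.341] w 0.012 g 15.16583651304245 j7 0.392
```

Request:
{"name": "step_arm", "arguments": {
  "delta_pos": [
    [0,0,-0.004],
    [0,0,0]
  ],
  "turn": [-0.25,0]
}}

```text
time: 14.05
ee_pos: [0.5587, 0.0596, 0.1262]
eef_rot: [0.392, 0.92, -0.0, 0.0]
ft_force: [-0.0, -0.9, 0.9]
width: 0.0121
grip_force: 15.4
```

```bash
python3 st.py
```

```text
t 14.05 pos [0.5587 0.0596 0.1262] yaw rad 0.766 F [-0.01 -0.94  0.86] M [-0.253 -0.107  0.372] w 0.0121 g 15.446466207504272 j7 0.362
```

The torque rose sharply to +0.37 Nm and z is 2.4 mm lower, which fits the hard stop at the home height. Releasing and backing off upwards.

Request:
{"name": "step_arm", "arguments": {
  "delta_pos": [
    [0,0,0],
    [0,0,0],
    [0,0,0],
    [0,0,0],
    [0,0,0],
    [0,0,0],
    [0,0,0],
    [0,0,0]
  ],
  "turn": [0.15,0,0,0,0,0,0,0],
  "grip": 0
}}

```text
time: 14.85
ee_pos: [0.5586, 0.0598, 0.1262]
eef_rot: [0.384, 0.923, 0.0, 0.0]
ft_force: [0.6, 0.2, 0.1]
width: 0.0683
grip_force: 0.0
```

Request:
{"name": "step_arm", "arguments": {
  "delta_pos": [
    [0,0,0.3],
    [0,0,0.6],
    [0,0,0.6],
    [0,0,0.6],
    [0,0,0.6],
    [0,0,0.6],
    [0,0,0.3],
    [0,0,0]
  ],
  "turn": [0,0,0,0,0,0,0,0]
}}

```text
time: 15.65
ee_pos: [0.5591, 0.0599, 0.2174]
eef_rot: [0.384, 0.923, 0.0, 0.001]
ft_force: [0.0, 0.5, -0.6]
width: 0.0873
grip_force: 0.0
```

```bash
python3 st.py
python3 - <<'E'
from h import *
c=camera('wrist');save(c,'w2.png');P=pts(c)
near=np.hypot(P[...,0]-.559,P[...,1]-.059)<.11
for lo,hi in((.088,.1),(.117,.129),(.14,.16)):
    Q=P[near&(P[...,2]>lo)&(P[...,2]<hi)&(c['z_map']>0)]
    r=cv2.minAreaRect((Q[:,:2]*1000).astype(np.float32)); print(lo,len(Q),np.median(Q,0).round(4),np.round(r[0],1),np.round(r[1],1),r[2])
E
```

```text
t 15.65 pos [0.5591 0.0599 0.2174] yaw rad 0.783 F [ 0.01  0.47 -0.56] M [ 0.025 -0.162  0.056] w 0.0873 g 0.0 j7 0.429
0.088 11916 [0.5461 0.0719 0.0954] [557.9  60.3] [128.3 128.4] 15.84770393371582
0.117 3180 [0.5558 0.0629 0.1235] [557.7  60.6] [58.2 57.3] 48.485023498535156
0.14 1016 [0.5567 0.0612 0.1473] [557.9  60.2] [12.  46.1] 48.37322998046875
```

View pics/w2.png

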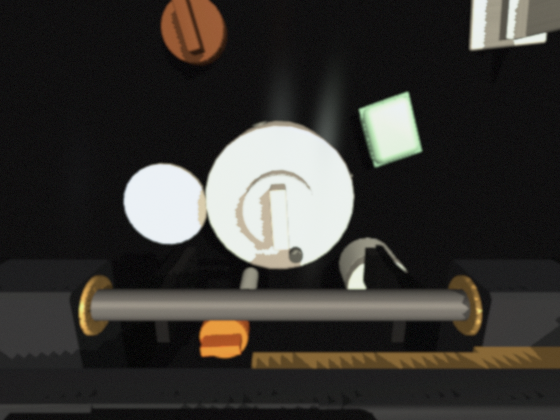

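The picture shows the cap centred on the drum with its bar from (278,188) to (280,250) and the fingers clear. The neighbours look undisturbed. The cap's top is 8.7 mm lower than at the start, against 9 mm expected, so it is at the stop and home.

```bash
python3 -c "
from bench import *
print(close_job())"
```

```text
the job is handed in; nothing more can be done
None
```

I backed the cap off by about 0.8 rad until it dropped into the thread, screwed it clockwise to its hard stop (cap top about 8.7 mm lower; 9 mm expected), let go, and handed the job in at about 16 s; no verdict was returned.

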